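# Turn over the upside-down filter cassette and load the sampler

### The arm

A 6-joint arm with a two-finger parallel gripper is mounted at the origin on the work surface. World frame = base frame: x ahead of the robot, y to its left, z up, the work surface at z = 0. Lengths are in m, angles in degrees, forces in N, time in s.
With the tool pointing down it reaches from about 0.35 to 0.875 m from the base axis. Payload 4.2 kg.
Tool frame: the origin (TCP) lies on the front face of the gripper's body, between the roots of the fingers; the fingertips stand 70 mm ahead of it and the grasp point (between the pads) lies 51 mm ahead of it (r.nose_length is the distance from the TCP to the fingertips, in m); z points along the fingers, y is the direction in which the jaws open and shut (so a half turn about z gives the same grasp; the last joint's range is limited). The gripper opens to 87 mm and grips with 3 to 60 N. Pads are 19 mm wide; open, the fingers measure 117 mm over their backs; the gripper's body (75 mm by 190 mm) begins 51 mm behind the grasp point.
Start: joints at [89.702, 22.042, 0.453, 0, -68.411, -14.817], TCP at [0.163, 0.603, 0.292] pointing down, gripper open.
Joint ranges: [-179.83, 179.83], [-69.29, 118.12], [-61.27, 80.66], [-181.25, 117.63], [-171.15, -9.14], [-177.46, 177.46]. Speed limits (degrees/s): [159.86, 159.86, 180, 180, 180, 180].

### API

Orientations are given as a 3x3 rotation matrix whose columns are the frame's x, y, z axes.
In Python, from station import telemetry, capture, order, r gives the robot as it stands.
- The arm moves only by the tool drive_tool, never from a script. Its argument "series" is a list of rows, each a list of 4 numbers: the shift along the tool's x, y, z as a fraction of full scale, then the turn about the tool's z as a fraction of full scale. In form: [[dx, dy, dz, turn], ...]. A call has 1 to 10 rows; each row is the pose to reach, as a shift and turn from the pose commanded when the call began, along the tool's axes at that moment; what a row does not reach only later rows make up. Full scale, the value 1, is 0.12 m for a shift and 2 rad for a turn. A row lasts 1/8 s, in which the tool goes at most 62.5 mm and 10.7 degrees, less where a joint would pass 70% of its speed; a pose out of reach is approached as far as the arm can. A call with a number of a shift or a turn outside -1 to 1 is refused whole. A call with a gripper value outside its range is refused whole. "fingers" is the finger opening in mm, from 0 to 87, set as the call begins (left out, the last holds). The fingers move at their own pace and stop on an object; the grip force is fixed at half the most. Time passes only in rows, so rows that repeat a pose let the fingers close. It gives the time, the measured TCP pose, the force and the opening at its end, in the units of the state.
- telemetry.sense(): the state, without advancing time (a new reading comes with each control period).
- capture(name): name is "scene" or "top" or "wrist"; returns a dict with "color" (384x512x3 uint8, blue, green, red), "fx", "fy", "cx", "cy" (pixels), "eye" and "attitude" of the camera in the world; the wrist camera has in their place "mount" (4x4, takes a point from camera to tool coordinates, whose origin is the TCP and whose axes are the flange's). Camera axes: x right, y up, looking along -z (the intrinsics and any distortion apply to the point x, -y, -z); pixel columns grow to the right and rows downward; lengths in m; the calibration is good to about 2 mm. A picture is of the moment at which its call begins: read the wrist's pose just before it. There is no depth.
- order.finish_job(): hands the job in, once; it reports no verdict.
The state is a dict: "time_s": time; "joints": joint angles; "joint_velocities": joint speeds; "effort": joint torques, N m; "tcp_pos": TCP position; "ee_rot": TCP orientation; "wrist_force": force on the tool from outside, world axes, zero at the start; "moment": the same for the moment, N m; "gripper_width": opening from 0.0 (shut) to 1.0 (fully open).
Only numpy, scipy, OpenCV 4.12 (cv2) and the standard library are available. Lean on these libraries where they do the work, as an engineer would, in place of code of your own. Each camera call takes 0.05 s, during which the arm holds its last target. There are 200 camera calls.

### The job

One of the three filter cassettes lies upside down, its black ribs and orange stripe showing instead of the round dark window. Stand that one on its end or side on the bench and let go, take it again and turn it the rest of the way over, never letting it topple over, then leave it lying flat and fully down in the sampler's tray, window up and its yellow end towards the sampler's yellow bar. Leave the other two cassettes and everything else where they are.

Things in the scene. Friction and masses are not known exactly. Their poses are not given: they have to be found in the camera images.
- cassette_center (a point): Centre of the upside-down filter cassette: a cream, rigid block with flat faces, 100 mm long (its x) x 56 mm wide (y) x 36 mm thick (z), about 0.24 kg. Its z points out of the window face, so z points down at the start. It can stand by itself on an end (36 x 56 mm) or on a side (36 x 100 mm).
- window (a point): Centre of that cassette's window face (round dark-blue window 42 mm across), 18 mm from its centre along its z. The opposite face has black ribs and an orange stripe along its length.
- yellow_end (a point): Middle of the yellow end face of that cassette, 50 mm from its centre along its +x; a 12 mm yellow band runs all round this end.
- tray_seat (a point): Centre of the tray floor, on the flat top of the fixed teal sampler (225 x 150 mm, 48 mm tall). z up, x along the tray towards the yellow bar. The tray is 108 x 64 mm inside (4 mm play all round a cassette). A seated cassette's centre is 18 mm above this point.
- yellow_bar (a point): Middle of the yellow bar (16 x 90 mm), painted flat on the sampler's top 84 mm from the tray centre. The tray's fence: an aluminium rail 6 mm high and 8 mm thick across each end, and 18 mm stubs of it at the four corners of the long sides, which are open between the stubs for the fingers.
- cassette_b_center (a point): Centre of another, identical cassette that already lies window up on the bench (z up, x to its yellow end). To be left alone.
- cassette_c_center (a point): Centre of the third cassette, likewise window up on the bench. To be left alone.
- bottle: Amber bottle, 60 mm across, 130 mm tall, standing; origin at the centre of its foot. Bystander.
- jar: White jar with blue cap, 64 mm across, 70 mm tall; origin at the centre of its foot. Bystander.
- brush: Brush lying on the bench, about 200 mm long, origin near its middle, x along it. Bystander.
- screwdriver: Screwdriver lying on the bench, about 200 mm long, origin near its middle, x along it. Bystander.
- tape: Teal ring 90 mm across, 22 mm high, lying flat; origin at the centre of its underside. Bystander.
Things that resemble listed ones, but are neither listed nor needed, are in the scene too. Leave any purple or red look-alike of the part that bears cassette_center alone.

How it is judged:
By the outcome, as a careful person would: the job done as asked, in the order asked, and still so for the second after the job is handed in, with the robot touching nothing.
It also fails if it takes over 64 s, if anything falls off the work surface, if the arm or the gripper's body presses on something with over 40 N, if the wrist force passes 120 N, or if a joint passes its speed limit or range.

## Working session

There is one attempt and no reset: what is moved stays moved. The work goes in short steps, Python scripts to look and compute and a tool call to move; the robot and the scene stay as the last step left them, time stands still between calls to the robot, and variables do not carry over. Pictures are saved under pics/ and viewed, about 8 in all and at most 12, crops included, and the job is handed in when it is done.

Besides the shell and the picture viewer there is one more tool, called after ">>>" as name(argument=value, ...), one argument or row to a line, values as JSON. drive_tool: Moves the arm, as the interface text tells. Shift numbers are shares of 0.12 m and turn numbers shares of 2 rad, none past 1 either way. Its arguments: {"type":"object","properties":{"series":{"type":"array","items":{"type":"array","items":{"type":"number","minimum":-1,"maximum":1}}},"fingers":{"type":"number"}},"required":["series"]}

```bash
ls; mkdir -p pics; python3 - <<'E'
from station import telemetry, capture, order, r
import cv2,numpy as np
s=telemetry.sense();print(s)
for n in("scene","top"):
    c=capture(n);cv2.imwrite(f"pics/{n}0.png",c["color"]);print(n,{k:v for k,v in c.items() if k!="color"})
a=cv2.imread("pics/scene0.png");b=cv2.imread("pics/top0.png")
w=capture("wrist");print({k:v for k,v in w.items() if k!="color"});cv2.imwrite("pics/wrist0.png",w["color"])
E
```

```text
pics
{'time_s': 0.0, 'joints': array([ 8.97015836e+01,  2.20890077e+01,  3.79080121e-01, -3.14556737e-02,
       -6.84090598e+01, -1.48183486e+01]), 'joint_velocities': array([ 0.11567774,  0.04845327, -0.0502684 ,  0.04533596,  0.07529541,
        0.0409182 ]), 'effort': array([-1.63915080e-03, -3.90668285e+01,  1.87403512e+01,  4.21963826e+00,
        1.09082865e-02, -2.03741201e-04]), 'tcp_pos': array([0.16282166, 0.60294578, 0.29116674]), 'ee_rot': array([[ 9.65343532e-01, -2.60981979e-01, -5.21292975e-04],
       [-2.60982497e-01, -9.65341305e-01, -2.07398165e-03],
       [ 3.80461968e-05,  2.13815312e-03, -9.99997713e-01]]), 'wrist_force': array([ 0.28154473,  0.06685479, -0.32393044]), 'moment': array([-0.00856287, -0.00669119, -0.00426865]), 'gripper_width': 0.9994376128878866}
scene {'fx': 463.74019052921636, 'fy': 463.74019052921636, 'cx': 254.16645303574242, 'cy': 187.49610104825572, 'eye': array([1.27017802, 1.07136116, 1.07120352]), 'attitude': array([[-0.84745173, -0.30839224,  0.43211086],
       [ 0.53069568, -0.51313851,  0.67457466],
       [ 0.01369913,  0.80098883,  0.59852254]])}
top {'fx': 410.90903271647124, 'fy': 410.90903271647124, 'cx': 258.3315400417418, 'cy': 200.0142368784121, 'eye': array([ 0.27324913, -0.05240591,  1.41470269]), 'attitude': array([[-0.00496601,  0.98045766, -0.19666752],
       [-0.99997961, -0.00407953,  0.00491238],
       [ 0.00401406,  0.1966879 ,  0.98045793]])}
{'fx': 286.6138227178751, 'fy': 286.6138227178751, 'cx': 254.4482558622963, 'cy': 194.37360321583355, 'mount': array([[-1.36013797e-04,  9.58609976e-01,  2.84722490e-01,
         7.83485039e-02],
       [ 9.99999983e-01,  1.66747606e-04, -8.37029917e-05,
         5.17638791e-05],
       [-1.27715316e-04,  2.84722474e-01, -9.58609982e-01,
        -9.24831778e-02],
       [ 0.00000000e+00,  0.00000000e+00,  0.00000000e+00,
         1.00000000e+00]])}
```

View pics/top0.png

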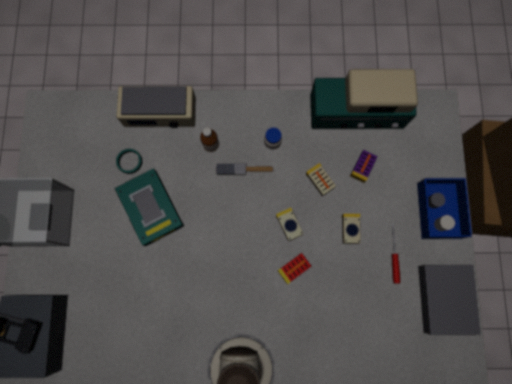

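View pics/scene0.png

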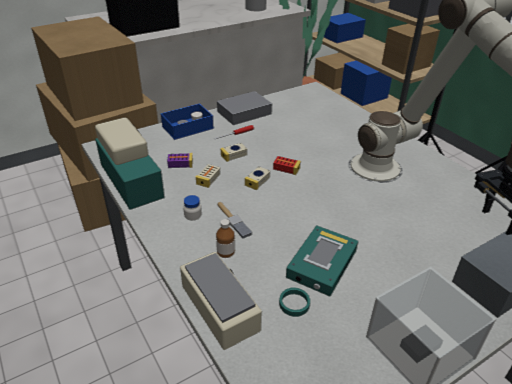

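The candidates in the top view are (320,179), (289,224), (351,228), purple (364,166) and red (295,267). The one at (320,179) is cream and shows ribs and an orange stripe with no window, so it is the one meant. (289,224) and (351,228) show windows, and the purple and red ones are look-alikes. I'll confirm with a crop and measure.

```bash
cat > h.py <<'E'
import numpy as np,cv2
from station import telemetry,capture,order,r
def cam(n):
    s=telemetry.sense() if n=="wrist" else None
    c=capture(n)
    if s is not None:
        T=np.eye(4);T[:3,:3]=s["ee_rot"];T[:3,3]=s["tcp_pos"];M=T@c["mount"];c["eye"]=M[:3,3];c["attitude"]=M[:3,:3]
    return c
def ray(c,p):
    p=np.atleast_2d(p).astype(float)
    d=np.c_[(p[:,0]-c["cx"])/c["fx"],-(p[:,1]-c["cy"])/c["fy"],-np.ones(len(p))]
    return d@c["attitude"].T
def onz(c,p,z):
    d=ray(c,p);return c["eye"]+d*((z-c["eye"][2])/d[:,2])[:,None]
def proj(c,X):
    q=(np.atleast_2d(X)-c["eye"])@c["attitude"];return np.c_[c["cx"]-c["fx"]*q[:,0]/q[:,2],c["cy"]+c["fy"]*q[:,1]/q[:,2]]
def tri(c1,p1,c2,p2):
    d1=ray(c1,p1)[0];d2=ray(c2,p2)[0]
    t=np.linalg.lstsq(np.c_[d1,-d2],c2["eye"]-c1["eye"],rcond=None)[0]
    a=c1["eye"]+t[0]*d1;b=c2["eye"]+t[1]*d2;return (a+b)/2,np.linalg.norm(a-b)
def pic(img,name,box=None,k=1):
    if box: img=img[box[1]:box[3],box[0]:box[2]]
    cv2.imwrite("pics/"+name,cv2.resize(img,None,fx=k,fy=k,interpolation=cv2.INTER_CUBIC))
E
python3 - <<'E'
from h import *
t=cam("top");s=cam("scene")
A=cv2.resize(t["color"][145:285,260:400],None,fx=4,fy=4,interpolation=cv2.INTER_CUBIC)
B=cv2.resize(s["color"][130:200,160:305],None,fx=4,fy=4,interpolation=cv2.INTER_CUBIC)[:,:240*1]
B1=cv2.resize(s["color"][155:195,190:230],(240,240),interpolation=cv2.INTER_CUBIC)
B2=cv2.resize(t["color"][165:255,110:190],(240,270),interpolation=cv2.INTER_CUBIC)
C=np.zeros((560,800,3),np.uint8);C[:,:560]=A;C[:240,560:]=B1;C[250:520,560:]=B2
cv2.imwrite("pics/crop1.png",C)
for n,p,z in(("A",(320,179),.036),("B",(289,224),.036),("C",(351,228),.036),("pur",(364,166),.036),("red",(295,267),.036),("tray",(148,206),.048),("bar",(158,228),.048)):
    print(n,onz(t,p,z)[0].round(3))
E
```

```text
A [ 0.623 -0.273  0.036]
B [ 0.467 -0.163  0.036]
C [ 0.452 -0.372  0.036]
pur [ 0.669 -0.428  0.036]
red [ 0.323 -0.18   0.036]
tray [0.528 0.314 0.048]
bar [0.453 0.277 0.048]
```

View pics/crop1.png

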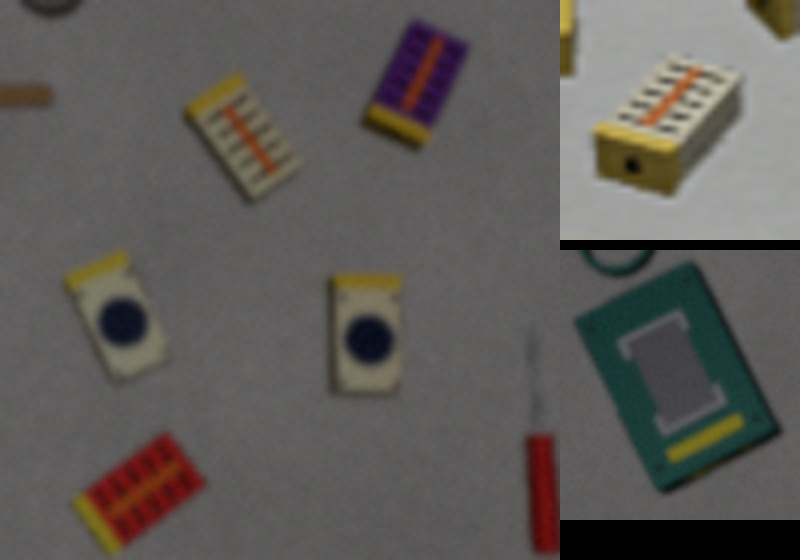

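Confirmed: the one at crop (245,137) is cream with ribs and an orange stripe, and its yellow end is up-left. The tray is in the teal sampler, with its bar at the lower right. Next I'll measure its direction and height from both views.

```bash
python3 - <<'E'
from h import *
t=cam("top");s=cam("scene")
def blob(c,box,lo,hi):
    x0,y0,x1,y1=box;h=cv2.cvtColor(c["color"][y0:y1,x0:x1],cv2.COLOR_BGR2HSV)
    m=cv2.inRange(h,lo,hi);n,l,st,ce=cv2.connectedComponentsWithStats(m);i=1+np.argmax(st[1:,4])
    pts=np.argwhere(l==i)[:,::-1]+[x0,y0];mu=pts.mean(0);v=np.linalg.svd(pts-mu,full_matrices=False)[2][0];q=(pts-mu)@v
    return mu,mu+v*q.min(),mu+v*q.max(),st[i,4]
o=((0,120,60),(14,255,255))
a=blob(t,(305,160,338,200),*o);b=blob(s,(196,160,222,185),*o);print(a,b)
P,e=tri(t,a[0],s,b[0]);print("stripe mid",P.round(3),e)
w=onz(t,[a[1],a[2]],.036)[:,:2];d=w[0]-w[1];print(w,np.degrees(np.arctan2(d[1],d[0])))
y=((20,120,60),(35,255,255))
a=blob(t,(110,165,190,255),*y);b=blob(s,(300,220,360,260),*y);P,e=tri(t,a[0],s,b[0]);print("bar",P.round(4),e,a,b)
w=onz(t,[a[1],a[2]],.048)[:,:2];d=w[1]-w[0];print(w,"bar dir",np.degrees(np.arctan2(d[1],d[0])))
E
```

```text
(array([321.79310345, 179.0862069 ]), array([315.91911246, 171.0591917 ]), array([327.72923521, 187.19813965]), np.int32(58)) (array([207.80952381, 171.19047619]), array([211.89563259, 166.90059023]), array([204.09487946, 175.09037252]), np.int32(21))
stripe mid [ 0.622 -0.279  0.036] 0.001175459980319165
[[ 0.6515368  -0.25983701]
 [ 0.593849   -0.29868657]] 33.958100159299
bar [0.4548 0.2769 0.0493] 0.002637494755991011 (array([158.14393939, 227.23484848]), array([169.95618965, 220.91807545]), array([146.24908193, 233.59579692]), np.int32(132)) (array([333.53488372, 236.81395349]), array([320.97126163, 232.07620883]), array([346.16027138, 241.57498995]), np.int32(86))
[[0.47709435 0.23761381]
 [0.43475859 0.31499167]] bar dir 118.68440129476859
```

>>> drive_tool(
  series=[
    [0.5, 0.5, 0, 0],
    [1, 1, 0, 0],
    [1, 1, 0, 0],
    [1, 1, 0, 0],
  ],
  fingers=87,
)

```text
time_s: 0.85
tcp_pos: [0.2485, 0.4538, 0.2929]
ee_rot: [[0.965, -0.264, -0.0], [-0.264, -0.965, 0.0], [-0.0, -0.0, -1.0]]
wrist_force: [-0.6, 0.2, -0.0]
gripper_width: 1.001
```

>>> drive_tool(
  series=[
    [0.5, 0.5, 0, 0],
    [1, 1, 0, 0],
    [1, 1, 0, 0],
  ],
)

```text
time_s: 1.23
tcp_pos: [0.3326, 0.3081, 0.2924]
ee_rot: [[0.966, -0.26, 0.0], [-0.26, -0.966, 0.001], [0.0, -0.001, -1.0]]
wrist_force: [0.5, 0.3, 0.1]
gripper_width: 1.002
```

>>> drive_tool(
  series=[
    [0.5, 0.5, 0, 0],
    [1, 1, 0, 0],
    [1, 1, 0, 0],
  ],
)

```text
time_s: 1.6
tcp_pos: [0.4177, 0.1609, 0.2926]
ee_rot: [[0.965, -0.261, 0.001], [-0.261, -0.965, 0.001], [0.001, -0.001, -1.0]]
wrist_force: [-0.1, -0.5, 0.5]
gripper_width: 1.0
```

>>> drive_tool(
  series=[
    [0.5, 0.5, 0, 0],
    [1, 1, 0, 0],
    [1, 1, 0, 0],
  ],
)

```text
time_s: 1.98
tcp_pos: [0.5028, 0.0135, 0.2923]
ee_rot: [[0.965, -0.261, 0.001], [-0.261, -0.965, 0.0], [0.001, -0.0, -1.0]]
wrist_force: [0.1, 1.3, 0.1]
gripper_width: 0.997
```

>>> drive_tool(
  series=[
    [0.5, 0.5, 0, 0],
    [1, 1, 0, 0],
    [1, 1, 0, 0],
  ],
)

```text
time_s: 2.35
tcp_pos: [0.5876, -0.134, 0.2918]
ee_rot: [[0.965, -0.261, 0.0], [-0.261, -0.965, -0.0], [0.0, 0.0, -1.0]]
wrist_force: [0.8, 0.0, 0.5]
gripper_width: 1.004
```

>>> drive_tool(
  series=[
    [0.3, 0.5, 0.1, -0.1],
    [0.5, 1, 0.2, -0.2],
    [0.5, 1, 0.3, -0.3],
    [0.5, 1, 0.3, -0.4],
    [0.5, 1, 0.3, -0.43],
    [0.5, 1, 0.3, -0.43],
    [0.5, 1, 0.3, -0.43],
  ],
)

```text
time_s: 3.22
tcp_pos: [0.6129, -0.2634, 0.2561]
ee_rot: [[0.828, 0.561, 0.0], [0.561, -0.828, 0.0], [0.0, 0.0, -1.0]]
wrist_force: [0.1, 0.3, 0.1]
gripper_width: 1.001
```

```bash
python3 - <<'E'
from h import *
s=telemetry.sense();print(s["joints"].round(1),s["tcp_pos"],np.degrees(np.arctan2(s["ee_rot"][1,0],s["ee_rot"][0,0])))
w=cam("wrist");pic(w["color"],"w1.png")
np.save("w1.npy",w,allow_pickle=True)
E
```

```text
[ -9.4  27.5   4.   -0.  -66.4 133.5] [ 0.61290458 -0.2633847   0.25607307] 34.09446686838037
```

View pics/w1.png

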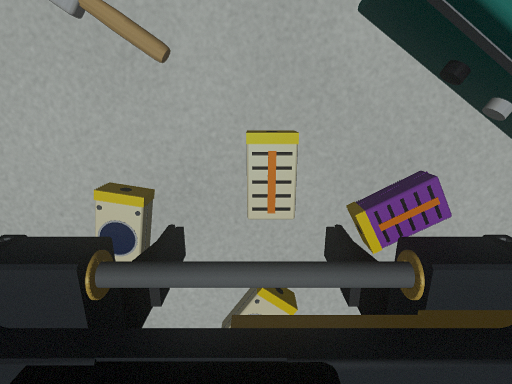

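```bash
cat >> h.py <<'E'
def blob(c,box,lo,hi):
    x0,y0,x1,y1=box;h=cv2.cvtColor(c["color"][y0:y1,x0:x1],cv2.COLOR_BGR2HSV)
    m=cv2.inRange(h,lo,hi);n,l,st,ce=cv2.connectedComponentsWithStats(m);i=1+np.argmax(st[1:,4])
    pts=np.argwhere(l==i)[:,::-1]+[x0,y0];mu=pts.mean(0);v=np.linalg.svd(pts-mu,full_matrices=False)[2][0];q=(pts-mu)@v
    return mu,mu+v*q.min(),mu+v*q.max(),st[i,4]
OR=((0,120,60),(14,255,255));YE=((20,120,40),(35,255,255))
E
python3 - <<'E'
from h import *
w=np.load("w1.npy",allow_pickle=True).item()
g=cv2.cvtColor(w["color"],cv2.COLOR_BGR2HSV)
o=blob(w,(235,120,310,230),*OR);print(o)
P=onz(w,[o[1],o[2]],.036);d=P[0]-P[1];print(P,np.degrees(np.arctan2(d[1],d[0])))
print(blob(w,(235,120,310,230),*YE))
print(w["color"][140:240:3,260].tolist()[:]);print(w["color"][200,240:304].sum(1))
t=cam("top");a=blob(t,(305,160,338,200),*OR);print("tri",tri(t,a[0],w,o[0]))
E
```

```text
(array([271.58422939, 189.79569892]), array([274.10245143, 150.94182751]), array([270.13613676, 212.13844867]), np.int32(279))
[[ 0.65373674 -0.26172501  0.036     ]
 [ 0.59330394 -0.29873888  0.036     ]] 31.486626993335722
(array([271.90490342, 137.14115899]), array([245.98747663, 137.07723174]), array([298.01429242, 137.20555973]), np.int32(673))
[[48, 169, 174], [67, 169, 175], [159, 178, 174], [160, 178, 174], [39, 42, 40], [117, 131, 129], [158, 177, 175], [159, 177, 175], [159, 178, 176], [46, 47, 48], [164, 184, 183], [155, 175, 174], [155, 175, 174], [157, 177, 177], [40, 43, 45], [155, 175, 175], [154, 175, 174], [154, 176, 176], [64, 70, 70], [87, 100, 101], [152, 174, 174], [151, 173, 175], [150, 174, 174], [42, 43, 42], [151, 174, 176], [148, 171, 174], [138, 161, 163], [147, 150, 147], [151, 155, 151], [152, 156, 152], [150, 155, 150], [148, 152, 148], [149, 152, 148], [147, 152, 147]]
[437 440 444 449 452 459 462 359 456 504 503 505 497 497 500 498 499 498
 499 498 500 499 499 499 497 501 506 405 306 303 318 318 314 309 312 417
 503 499 496 498 498 497 500 498 498 500 496 497 501 491 495 495 494 490
 415 332 455 448 445 452 460 464 458 463]
tri (array([ 0.61036965, -0.29401133,  0.00553494]), np.float64(0.0058823069323958995))
```

```bash
python3 - <<'E'
from h import *
w=np.load("w1.npy",allow_pickle=True).item()
h=cv2.cvtColor(w["color"],cv2.COLOR_BGR2HSV)
m=cv2.inRange(h,(10,25,90),(40,255,255))
def edges(row):
    c=np.where(m[row,225:320])[0]+225;return c.min()-.5,c.max()+.5
for r_ in(150,165,180,195,210):
    l,rr=edges(r_);P=onz(w,[(l,r_),(rr,r_)],.036);print(r_,l,rr,P.mean(0).round(4),np.linalg.norm(P[0]-P[1]).round(4))
for c in(255,265,285):
    q=np.where(m[120:235,c])[0]+120;print(c,q.min(),q.max(),onz(w,[(c,q.max()+.5)],.036).round(4))
s=telemetry.sense();print(s["tcp_pos"])
E
```

```text
150 246.5 297.5 [ 0.6533 -0.2592  0.036 ] 0.0555
165 246.5 296.5 [ 0.6395 -0.2683  0.036 ] 0.0552
180 246.5 295.5 [ 0.6252 -0.2776  0.036 ] 0.0549
195 246.5 295.5 [ 0.6108 -0.2877  0.036 ] 0.0558
210 246.5 294.5 [ 0.5957 -0.2976  0.036 ] 0.0555
255 130 218 [[ 0.5769 -0.2886  0.036 ]]
265 130 218 [[ 0.5835 -0.2983  0.036 ]]
285 130 218 [[ 0.5966 -0.3176  0.036 ]]
[ 0.61267728 -0.26349116  0.25623311]
```

>>> drive_tool(
  series=[
    [-0.15, 0.08, 0.4, 0],
    [-0.295, 0.16, 0.8, 0],
    [-0.295, 0.16, 0.8, 0],
    [-0.295, 0.16, 0.8, 0],
  ],
)

```text
time_s: 3.82
tcp_pos: [0.5952, -0.2998, 0.162]
ee_rot: [[0.827, 0.562, 0.003], [0.562, -0.827, -0.002], [0.001, 0.003, -1.0]]
wrist_force: [1.1, 0.8, 1.8]
gripper_width: 0.997
```

>>> drive_tool(
  series=[
    [0, 0, 0.3, 0],
    [0, 0, 0.6, 0],
    [0, 0, 0.71, 0],
    [0, 0, 0.71, 0],
  ],
)

```text
time_s: 4.32
tcp_pos: [0.5949, -0.2994, 0.0761]
ee_rot: [[0.827, 0.562, 0.001], [0.562, -0.827, -0.001], [0.001, 0.001, -1.0]]
wrist_force: [-0.4, -0.1, 0.6]
gripper_width: 0.995
```

>>> drive_tool(
  series=[
    [0, 0, 0, 0],
    [0, 0, 0, 0],
    [0, 0, 0, 0],
    [0, 0, 0, 0],
    [0, 0, 0, 0],
    [0, 0, 0, 0],
  ],
  fingers=40,
)

```text
time_s: 5.08
tcp_pos: [0.5939, -0.2996, 0.0755]
ee_rot: [[0.827, 0.562, 0.0], [0.562, -0.827, -0.0], [0.0, 0.0, -1.0]]
wrist_force: [-1.0, 1.2, 3.0]
gripper_width: 0.64
```

>>> drive_tool(
  series=[
    [0, 0, -0.1, 0],
    [0.01, 0, -0.2, 0],
    [0.03, 0, -0.3, 0],
    [0.05, 0, -0.4, 0],
    [0.07, 0, -0.5, 0],
    [0.07, 0, -0.5, 0],
    [0.07, 0, -0.5, 0],
    [0.07, 0, -0.5, 0],
  ],
)

```text
time_s: 6.08
tcp_pos: [0.6004, -0.2948, 0.1343]
ee_rot: [[0.828, 0.561, -0.001], [0.561, -0.828, 0.0], [-0.001, -0.001, -1.0]]
wrist_force: [0.2, -0.4, -2.0]
gripper_width: 0.641
```

```bash
python3 - <<'E'
from h import *
s=telemetry.sense();print(s["tcp_pos"],s["wrist_force"],s["moment"])
w=cam("wrist");c=cam("scene")
I=np.zeros((384,800,3),np.uint8);I[:,:512]=w["color"];I[:288,512:]=cv2.resize(c["color"][140:212,170:242],(288,288),interpolation=cv2.INTER_CUBIC);cv2.imwrite("pics/lift1.png",I)
E
```

```text
[ 0.60036238 -0.29478945  0.13429509] [ 0.16464308 -0.43911322 -2.04047052] [-0.04539403  0.05945815  0.01351195]
```

View pics/lift1.png

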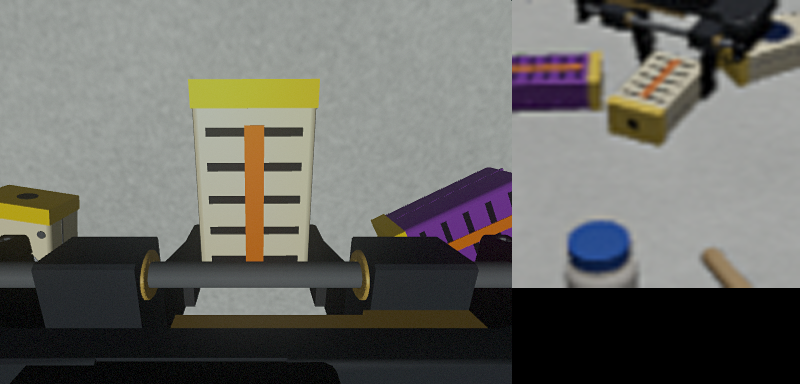

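The grip is too stiff torsionally: the cassette came up level (yellow end still at row 79, no droop). I'll go low and see whether a lighter finger target lets it pivot about the pads.

>>> drive_tool(
  series=[
    [0, 0, 0.2, 0],
    [0, 0, 0.36, 0],
    [0, 0, 0.42, 0],
    [0, 0, 0.42, 0],
  ],
)

```text
time_s: 6.68
tcp_pos: [0.6007, -0.2949, 0.0839]
ee_rot: [[0.827, 0.562, -0.001], [0.562, -0.827, 0.0], [-0.001, -0.001, -1.0]]
wrist_force: [-0.3, 1.0, -1.4]
gripper_width: 0.641
```

```bash
cat >> h.py <<'E'
def yel():
    s=telemetry.sense();w=cam("wrist");b=blob(w,(150,20,360,250),*YE);m=cv2.inRange(cv2.cvtColor(w["color"],cv2.COLOR_BGR2HSV),*YE)
    q=np.where(m[20:250,250])[0]+20
    print("z",s["tcp_pos"].round(4),"F",s["wrist_force"].round(1),"M",s["moment"].round(3),"w",round(s["gripper_width"]*87,2),"yel",b[0].round(1),"rows",q.min() if len(q) else None,q.max() if len(q) else None,"width",round(b[2][0]-b[1][0],1));return w
E
python3 -c "from h import *;yel()"
```

```text
z [ 0.6007 -0.2949  0.0839] F [-0.3  1.  -1.4] M [-0.108  0.009 -0.007] w 55.76 yel [253.6  92.9] rows 79 107 width 131.0
```

>>> drive_tool(
  series=[
    [0, 0, 0, 0],
    [0, 0, 0, 0],
    [0, 0, 0, 0],
    [0, 0, 0, 0],
  ],
  fingers=55.3,
)

```text
time_s: 7.22
tcp_pos: [0.6008, -0.2949, 0.0848]
ee_rot: [[0.827, 0.561, 0.0], [0.561, -0.827, -0.0], [0.0, 0.0, -1.0]]
wrist_force: [0.0, -0.0, -1.4]
gripper_width: 0.641
```

```bash
python3 -c "from h import *;yel()"
```

```text
z [ 0.6008 -0.2949  0.0848] F [ 0.  -0.  -1.4] M [-0.128  0.037  0.012] w 55.77 yel [253.6  92.9] rows 79 107 width 131.0
```

>>> drive_tool(
  series=[
    [0, 0, 0, 0],
    [0, 0, 0, 0],
    [0, 0, 0, 0],
    [0, 0, 0, 0],
  ],
  fingers=55.7,
)

```text
time_s: 7.78
tcp_pos: [0.6008, -0.2948, 0.0846]
ee_rot: [[0.827, 0.562, -0.0], [0.562, -0.827, 0.0], [-0.0, -0.0, -1.0]]
wrist_force: [-0.2, -1.2, -2.1]
gripper_width: 0.644
```

```bash
python3 -c "from h import *;yel()"
```

```text
z [ 0.6008 -0.2948  0.0846] F [-0.2 -1.2 -2.1] M [-0.119 -0.044  0.012] w 56.02 yel [253.7  92.9] rows 79 107 width 131.0
```

>>> drive_tool(
  series=[
    [0, 0, 0, 0],
    [0, 0, 0, 0],
    [0, 0, 0, 0],
    [0, 0, 0, 0],
  ],
  fingers=55.9,
)

```text
time_s: 8.32
tcp_pos: [0.6009, -0.2949, 0.0848]
ee_rot: [[0.827, 0.562, 0.0], [0.562, -0.827, -0.0], [0.0, 0.0, -1.0]]
wrist_force: [-0.3, 0.4, -0.5]
gripper_width: 0.643
```

```bash
python3 -c "from h import *;yel()"
```

```text
z [ 0.6009 -0.2949  0.0848] F [-0.3  0.4 -0.5] M [-0.066 -0.011  0.067] w 55.95 yel [254.3  91. ] rows 78 104 width 122.0
```

>>> drive_tool(
  series=[
    [0, 0, 0, 0],
    [0, 0, 0, 0],
    [0, 0, 0, 0],
    [0, 0, 0, 0],
  ],
  fingers=56.0,
)

```text
time_s: 8.88
tcp_pos: [0.6009, -0.2949, 0.0848]
ee_rot: [[0.827, 0.562, 0.0], [0.562, -0.827, -0.0], [0.0, 0.0, -1.0]]
wrist_force: [-0.6, -0.2, 0.1]
gripper_width: 0.641
```

```bash
python3 -c "from h import *;yel()"
```

```text
z [ 0.6009 -0.2949  0.0848] F [-0.6 -0.2  0.1] M [-0.026  0.054  0.006] w 55.81 yel [254.3  98.9] rows 86 112 width 121.0
```

>>> drive_tool(
  series=[
    [0, 0, 0.07, 0],
    [0, 0, 0.077, 0],
  ],
  fingers=58,
)

```text
time_s: 9.18
tcp_pos: [0.6004, -0.2947, 0.0743]
ee_rot: [[0.828, 0.561, -0.002], [0.561, -0.828, 0.0], [-0.001, -0.001, -1.0]]
wrist_force: [0.4, -0.3, -0.8]
gripper_width: 0.663
```

>>> drive_tool(
  series=[
    [0, 0, 0, 0],
    [0, 0, 0, 0],
    [0, 0, 0, 0],
  ],
  fingers=50,
)

```text
time_s: 9.55
tcp_pos: [0.6006, -0.2948, 0.0752]
ee_rot: [[0.828, 0.561, -0.0], [0.561, -0.828, 0.0], [-0.0, -0.0, -1.0]]
wrist_force: [-0.6, -0.2, -2.7]
gripper_width: 0.639
```

```bash
python3 -c "
from h import *
w=yel()
P=onz(w,[(190,79),(254,80)],.036);print(P)
i=w['color'];h=cv2.cvtColor(i,cv2.COLOR_BGR2HSV);m=cv2.inRange(h,*YE);b=np.argwhere(m[20:250,150:360]);top=b[:,0].min()+20;print('top row',top);print('edge at z36',onz(w,(254,top),.036),'z0',onz(w,(254,top),0))
"
```

```text
z [ 0.6006 -0.2948  0.0752] F [-0.6 -0.2 -2.7] M [-0.105  0.071 -0.018] w 55.56 yel [255.   97.6] rows 84 111 width 131.0
[[ 0.66023364 -0.22123241  0.036     ]
 [ 0.67527827 -0.24412865  0.036     ]]
top row 84
edge at z36 [[ 0.67395045 -0.24502837  0.036     ]] z0 [[ 0.67625418 -0.24337054  0.        ]]
```

>>> drive_tool(
  series=[
    [0.01, 0, -0.03, 0],
    [0.02, 0, -0.06, 0],
    [0.035, 0, -0.1, 0],
    [0.047, 0, -0.13, 0],
    [0.06, 0, -0.155, 0],
    [0.075, 0, -0.18, 0],
    [0.095, 0, -0.215, 0],
    [0.115, 0, -0.25, 0],
    [0.115, 0, -0.25, 0],
    [0.115, 0, -0.25, 0],
  ],
  fingers=55.8,
)

```text
time_s: 10.85
tcp_pos: [0.6121, -0.2871, 0.1053]
ee_rot: [[0.828, 0.561, -0.0], [0.561, -0.828, 0.0], [-0.0, -0.0, -1.0]]
wrist_force: [-0.2, 0.2, -1.4]
gripper_width: 0.646
```

```bash
python3 -c "from h import *;yel()"
```

```text
z [ 0.6121 -0.2871  0.1053] F [-0.2  0.2 -1.4] M [-0.05   0.     0.009] w 56.21 yel [255.1  97.6] rows 84 111 width 131.0
```

>>> drive_tool(
  series=[
    [0, 0, 0, 0],
    [0, 0, 0, 0],
    [0, 0, 0, 0],
    [0, 0, 0, 0],
  ],
  fingers=55.85,
)

```text
time_s: 11.4
tcp_pos: [0.6122, -0.2871, 0.1054]
ee_rot: [[0.827, 0.561, -0.0], [0.561, -0.827, -0.0], [-0.0, -0.0, -1.0]]
wrist_force: [-0.6, 0.0, -1.3]
gripper_width: 0.642
```

```bash
python3 -c "from h import *;yel()"
```

```text
z [ 0.6122 -0.2871  0.1054] F [-0.6  0.  -1.3] M [-0.08   0.013  0.003] w 55.84 yel [254.3  97.1] rows 87 107 width 105.0
```

>>> drive_tool(
  series=[
    [0, 0, 0, 0],
    [0, 0, 0, 0],
  ],
  fingers=55.88,
)

```text
time_s: 11.7
tcp_pos: [0.6122, -0.2871, 0.1054]
ee_rot: [[0.827, 0.562, -0.0], [0.562, -0.827, -0.0], [-0.0, -0.0, -1.0]]
wrist_force: [-0.1, -0.6, -1.1]
gripper_width: 0.64
```

```bash
python3 -c "from h import *;yel()"
```

```text
z [ 0.6122 -0.2871  0.1054] F [-0.1 -0.6 -1.1] M [-0.061  0.034  0.029] w 55.71 yel [254.4  97. ] rows 87 107 width 105.0
```

>>> drive_tool(
  series=[
    [0.04, 0, -0.052, 0],
    [0.086, 0, -0.102, 0],
    [0.135, 0, -0.147, 0],
    [0.188, 0, -0.188, 0],
    [0.245, 0, -0.224, 0],
    [0.305, 0, -0.255, 0],
    [0.305, 0, -0.255, 0],
    [0.305, 0, -0.255, 0],
  ],
  fingers=55.85,
)

```text
time_s: 12.75
tcp_pos: [0.6423, -0.2665, 0.1357]
ee_rot: [[0.828, 0.561, -0.001], [0.561, -0.828, 0.0], [-0.0, -0.001, -1.0]]
wrist_force: [-0.9, 0.3, -2.1]
gripper_width: 0.644
```

```bash
python3 -c "
from h import *
w=yel();c=cam('scene')
I=np.zeros((384,800,3),np.uint8);I[:,:512]=w['color'];I[:288,512:]=cv2.resize(c['color'][140:212,170:242],(288,288),interpolation=cv2.INTER_CUBIC);cv2.imwrite('pics/lift2.png',I)"
```

```text
z [ 0.6423 -0.2665  0.1357] F [-0.9  0.3 -2.1] M [-0.11   0.045  0.024] w 56.06 yel [254.3 110.6] rows 103 118 width 90.0
```

View pics/lift2.png

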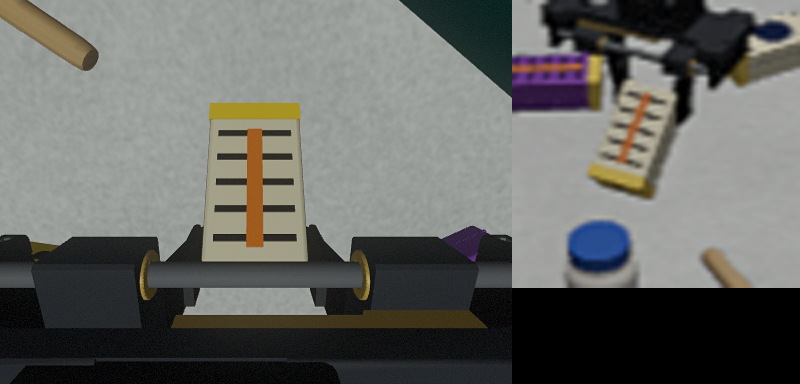

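>>> drive_tool(
  series=[
    [0, 0, 0, 0],
    [0, 0, 0, 0],
  ],
  fingers=55.88,
)

```text
time_s: 13.1
tcp_pos: [0.6424, -0.2667, 0.136]
ee_rot: [[0.828, 0.561, -0.0], [0.561, -0.828, -0.0], [-0.0, -0.0, -1.0]]
wrist_force: [-0.4, 0.6, -1.2]
gripper_width: 0.638
```

```bash
cat >> h.py <<'E'
def tilt():
    w=yel();b=blob(w,(150,20,360,250),*YE)
    m=cv2.inRange(cv2.cvtColor(w["color"],cv2.COLOR_BGR2HSV),*YE);rows=np.where(m[20:250,254])[0]+20
    a=np.where(m[rows.min()+1,150:360])[0];D=56*w["fx"]/(a.max()-a.min()+1);y=(w["cy"]-rows.min())/w["fy"]*D
    M=w["mount"];x=78.3+M[0,1]*y-M[0,2]*D;z=-92.5+M[2,1]*y-M[2,2]*D
    print("yellow rib-side edge rel pad x,down",round(x,1),round(z-51,1),"wid",a.max()-a.min()+1)
E
python3 -c "from h import *;tilt()"
```

```text
z [ 0.6424 -0.2667  0.136 ] F [-0.4  0.6 -1.2] M [-0.118  0.039  0.031] w 55.54 yel [254.3 121.1] rows 115 127 width 84.0
yellow rib-side edge rel pad x,down 74.6 57.1 wid 83
```

>>> drive_tool(
  series=[
    [0, 0, 0, 0],
    [0, 0, 0, 0],
  ],
  fingers=55.92,
)

```text
time_s: 13.4
tcp_pos: [0.6426, -0.2666, 0.1361]
ee_rot: [[0.827, 0.561, 0.0], [0.561, -0.827, -0.0], [0.0, 0.0, -1.0]]
wrist_force: [-0.2, 0.5, -1.1]
gripper_width: 0.641
```

```bash
python3 -c "from h import *;tilt()"
```

```text
z [ 0.6426 -0.2666  0.1361] F [-0.2  0.5 -1.1] M [-0.132 -0.018  0.036] w 55.77 yel [254.3 121.1] rows 115 127 width 84.0
yellow rib-side edge rel pad x,down 74.6 57.1 wid 83
```

>>> drive_tool(
  series=[
    [0.035, 0, -0.015, 0],
    [0.07, 0, -0.03, 0],
    [0.105, 0, -0.045, 0],
    [0.14, 0, -0.055, 0],
    [0.163, 0, -0.062, 0],
    [0.163, 0, -0.062, 0],
  ],
  fingers=55.9,
)

```text
time_s: 14.2
tcp_pos: [0.6591, -0.2554, 0.144]
ee_rot: [[0.827, 0.562, 0.001], [0.562, -0.827, -0.0], [0.001, 0.001, -1.0]]
wrist_force: [-1.5, 0.4, 3.9]
gripper_width: 0.641
```

```bash
python3 -c "from h import *;tilt()"
```

```text
z [ 0.6591 -0.2554  0.144 ] F [-1.5  0.4  3.9] M [0.042 0.487 0.016] w 55.77 yel [254.2 140.2] rows 136 144 width 77.0
yellow rib-side edge rel pad x,down 59.2 74.1 wid 75
```

>>> drive_tool(
  series=[
    [0.03, 0, -0.008, 0],
    [0.065, 0, -0.016, 0],
    [0.1, 0, -0.022, 0],
    [0.134, 0, -0.024, 0],
    [0.17, 0, -0.026, 0],
    [0.2, 0, -0.026, 0],
    [0.2, 0, -0.026, 0],
  ],
  fingers=55.9,
)

```text
time_s: 15.12
tcp_pos: [0.6791, -0.2418, 0.1465]
ee_rot: [[0.827, 0.562, 0.001], [0.562, -0.827, 0.0], [0.001, 0.0, -1.0]]
wrist_force: [-0.4, 1.0, 1.1]
gripper_width: 0.64
```

```bash
python3 -c "from h import *;tilt()"
```

```text
z [ 0.6791 -0.2418  0.1465] F [-0.4  1.   1.1] M [ 0.095 -0.067 -0.027] w 55.67 yel [254.2 163.6] rows 161 166 width 72.0
yellow rib-side edge rel pad x,down 39.2 80.7 wid 71
```

>>> drive_tool(
  series=[
    [0.035, 0, -0.002, 0],
    [0.07, 0, 0, 0],
    [0.105, 0, 0.003, 0],
    [0.14, 0, 0.008, 0],
    [0.175, 0, 0.014, 0],
    [0.21, 0, 0.02, 0],
    [0.225, 0, 0.025, 0],
    [0.225, 0, 0.025, 0],
  ],
  fingers=55.9,
)

```text
time_s: 16.18
tcp_pos: [0.7011, -0.2269, 0.1442]
ee_rot: [[0.827, 0.562, 0.001], [0.562, -0.827, -0.0], [0.001, 0.001, -1.0]]
wrist_force: [-1.8, 0.5, 3.5]
gripper_width: 0.644
```

```bash
python3 -c "
from h import *
w=yel();c=cam('scene')
I=np.zeros((384,800,3),np.uint8);I[:,:512]=w['color'];I[:288,512:]=cv2.resize(c['color'][140:212,170:242],(288,288),interpolation=cv2.INTER_CUBIC);cv2.imwrite('pics/up.png',I)"
```

```text
z [ 0.7011 -0.2269  0.1442] F [-1.8  0.5  3.5] M [ 0.135  0.328 -0.047] w 56.03 yel [253.7 190.2] rows 189 191 width 68.0
```

View pics/up.png

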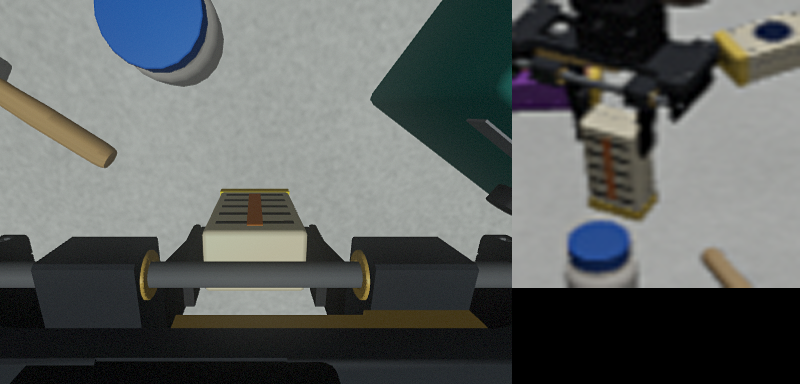

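>>> drive_tool(
  series=[
    [0.01, 0, 0.008, 0],
    [0.02, 0, 0.015, 0],
    [0.02, 0, 0.015, 0],
    [0.02, 0, 0.015, 0],
  ],
)

```text
time_s: 16.77
tcp_pos: [0.703, -0.2256, 0.1418]
ee_rot: [[0.827, 0.562, 0.0], [0.562, -0.827, -0.0], [0.0, 0.0, -1.0]]
wrist_force: [-1.3, 0.5, 4.1]
gripper_width: 0.643
```

```bash
python3 -c "from h import *;tilt()"
```

```text
z [ 0.703  -0.2256  0.1418] F [-1.3  0.5  4.1] M [0.056 0.26  0.041] w 55.91 yel [254.3 193.6] rows 192 195 width 69.0
yellow rib-side edge rel pad x,down 12.0 86.7 wid 67
```

>>> drive_tool(
  series=[
    [0.02, 0, 0, 0],
    [0.02, 0, 0, 0],
    [0.02, 0, 0, 0],
    [0.02, 0, 0, 0],
    [0.02, 0, 0, 0],
  ],
  fingers=64,
)

```text
time_s: 17.45
tcp_pos: [0.7048, -0.2243, 0.1417]
ee_rot: [[0.828, 0.561, -0.0], [0.561, -0.828, 0.0], [-0.0, -0.0, -1.0]]
wrist_force: [1.1, -0.1, -0.1]
gripper_width: 0.735
```

```bash
python3 -c "from h import *;tilt()
w=cam('wrist');np.save('w2.npy',w);m=cv2.inRange(cv2.cvtColor(w['color'],cv2.COLOR_BGR2HSV),(15,15,140),(40,140,255));b=np.argwhere(m[180:300,190:320]);print(b.min(0)+[180,190],b.max(0)+[180,190])
for r_ in range(192,262,6):
  q=np.where(m[r_,190:320])[0]; print(r_,q.min()+190 if len(q) else 0,q.max()+190 if len(q) else 0)
"
```

```text
z [ 0.7048 -0.2243  0.1417] F [ 1.1 -0.1 -0.1] M [ 0.008 -0.052 -0.06 ] w 63.91 yel [254.1 196.7] rows 195 198 width 69.0
yellow rib-side edge rel pad x,down 9.6 86.0 wid 67
[194 203] [299 306]
192 0 0
198 289 289
204 0 0
210 0 0
216 0 0
222 0 0
228 0 0
234 0 0
240 0 0
246 0 0
252 203 306
258 203 305
```

The first stage worked. The cassette stands on its yellow end, released, with the ribs facing tool +x. Next I'll shift the pads towards the window side, re-grip firmly and carry it to clear bench.

>>> drive_tool(
  series=[
    [-0.05, 0, 0, 0],
    [-0.11, 0, 0, 0],
    [-0.11, 0, 0, 0],
    [-0.11, 0, 0, 0],
  ],
)

```text
time_s: 18.05
tcp_pos: [0.6939, -0.2318, 0.1419]
ee_rot: [[0.828, 0.561, 0.0], [0.561, -0.828, -0.0], [0.0, 0.0, -1.0]]
wrist_force: [-0.5, -0.9, -0.6]
gripper_width: 0.737
```

>>> drive_tool(
  series=[
    [0, 0, 0, 0],
    [0, 0, 0, 0],
    [0, 0, 0, 0],
    [0, 0, 0, 0],
  ],
  fingers=40,
)

```text
time_s: 18.55
tcp_pos: [0.6941, -0.2316, 0.1418]
ee_rot: [[0.827, 0.562, 0.0], [0.562, -0.827, 0.0], [0.0, 0.0, -1.0]]
wrist_force: [0.0, 0.0, 0.6]
gripper_width: 0.642
```

>>> drive_tool(
  series=[
    [0, 0, -0.15, 0],
    [0, 0, -0.35, 0],
    [0, 0, -0.35, 0],
    [0, 0, -0.35, 0],
  ],
)

```text
time_s: 19.05
tcp_pos: [0.6935, -0.2315, 0.1833]
ee_rot: [[0.828, 0.561, -0.001], [0.561, -0.828, 0.001], [-0.0, -0.001, -1.0]]
wrist_force: [-0.4, -0.5, -2.5]
gripper_width: 0.641
```

```bash
python3 -c "from h import *;tilt()"
```

```text
z [ 0.6935 -0.2315  0.1833] F [-0.4 -0.5 -2.5] M [-0.114 -0.062 -0.038] w 55.76 yel [254.5 181.6] rows 180 183 width 69.0
yellow rib-side edge rel pad x,down 22.5 86.1 wid 68
```

>>> drive_tool(
  series=[
    [-0.04, -0.3, 0, 0],
    [-0.1, -0.6, 0, 0],
    [-0.14, -0.9, 0, 0],
    [-0.16, -0.97, 0, 0],
  ],
)

```text
time_s: 19.6
tcp_pos: [0.6109, -0.1448, 0.183]
ee_rot: [[0.827, 0.563, -0.003], [0.563, -0.827, 0.0], [-0.002, -0.002, -1.0]]
wrist_force: [0.4, -0.5, -0.7]
gripper_width: 0.64
```

>>> drive_tool(
  series=[
    [-0.04, -0.3, 0, 0],
    [-0.1, -0.6, 0, 0],
    [-0.14, -0.9, 0, 0],
    [-0.16, -0.97, 0, 0],
  ],
)

```text
time_s: 20.1
tcp_pos: [0.5304, -0.0598, 0.1835]
ee_rot: [[0.827, 0.563, -0.001], [0.563, -0.827, -0.0], [-0.001, -0.001, -1.0]]
wrist_force: [0.8, -0.3, -1.4]
gripper_width: 0.644
```

>>> drive_tool(
  series=[
    [-0.04, -0.3, 0, 0],
    [-0.1, -0.6, 0, 0],
    [-0.14, -0.9, 0, 0],
    [-0.16, -0.97, 0, 0],
    [-0.16, -0.97, 0, 0],
    [-0.16, -0.97, 0, 0],
  ],
)

```text
time_s: 20.85
tcp_pos: [0.4513, 0.0245, 0.1838]
ee_rot: [[0.828, 0.561, 0.001], [0.561, -0.828, -0.0], [0.001, 0.0, -1.0]]
wrist_force: [-0.2, -0.1, -1.7]
gripper_width: 0.644
```

```bash
python3 -c "from h import *;tilt()"
```

```text
z [0.4513 0.0245 0.1838] F [-0.2 -0.1 -1.7] M [-0.092  0.034 -0.016] w 56.05 yel [254.7 181.6] rows 180 183 width 69.0
yellow rib-side edge rel pad x,down 22.5 86.1 wid 68
```

>>> drive_tool(
  series=[
    [0, 0, 0.15, 0],
    [0, 0, 0.3, 0],
    [0, 0, 0.345, 0],
    [0, 0, 0.35, 0],
    [0, 0, 0.35, 0],
  ],
)

```text
time_s: 21.52
tcp_pos: [0.4507, 0.0249, 0.142]
ee_rot: [[0.828, 0.561, 0.001], [0.561, -0.828, 0.0], [0.001, 0.0, -1.0]]
wrist_force: [0.9, 0.2, -2.0]
gripper_width: 0.639
```

>>> drive_tool(
  series=[
    [0, 0, 0, 0],
    [0.03, 0, -0.004, 0],
    [0.06, 0, -0.008, 0],
    [0.1, 0, -0.014, 0],
    [0.15, 0, -0.018, 0],
    [0.2, 0, -0.02, 0],
    [0.2, 0, -0.02, 0],
  ],
  fingers=55.9,
)

```text
time_s: 22.4
tcp_pos: [0.4706, 0.0388, 0.1441]
ee_rot: [[0.827, 0.562, 0.0], [0.562, -0.827, 0.0], [0.0, 0.0, -1.0]]
wrist_force: [-0.6, 0.1, -1.3]
gripper_width: 0.643
```

```bash
python3 -c "
from h import *
s=telemetry.sense();print(s['tcp_pos'],s['wrist_force'])
w=cam('wrist');c=cam('scene');p=proj(c,s['tcp_pos']-[0,0,.08])[0].astype(int);print(p)
b=c['color'][p[1]-45:p[1]+45,p[0]-45:p[0]+45]
I=np.zeros((384,800,3),np.uint8);I[:,:512]=w['color'];I[:288,512:]=cv2.resize(b,(288,288),interpolation=cv2.INTER_CUBIC);cv2.imwrite('pics/down1.png',I)"
```

```text
[0.47059817 0.03877238 0.14414687] [-0.62993733  0.14951894 -1.28457033]
[286 196]
```

View pics/down1.png

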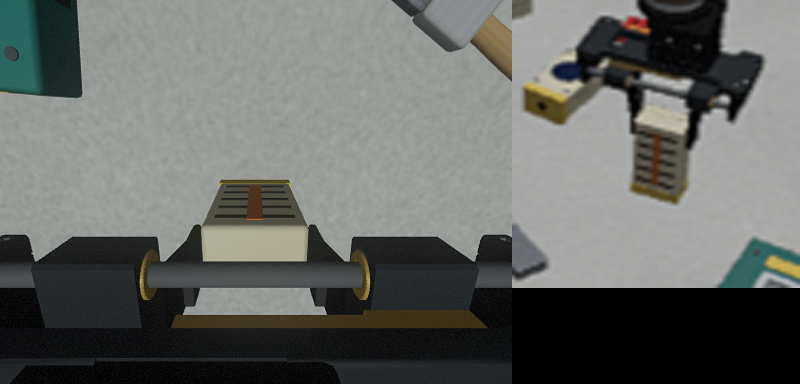

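It stayed upright because my arc rise lifted it about 2 mm off the bench. I'll press down lightly and drag so the lower edge grips the bench.

>>> drive_tool(
  series=[
    [0, 0, 0.02, 0],
    [0, 0, 0.035, 0],
    [0.03, 0, 0.04, 0],
    [0.06, 0, 0.035, 0],
    [0.1, 0, 0.03, 0],
    [0.14, 0, 0.025, 0],
    [0.14, 0, 0.025, 0],
  ],
  fingers=55.86,
)

```text
time_s: 23.38
tcp_pos: [0.4846, 0.0482, 0.1411]
ee_rot: [[0.827, 0.562, 0.001], [0.562, -0.827, 0.0], [0.001, 0.0, -1.0]]
wrist_force: [0.2, 0.9, 2.6]
gripper_width: 0.646
```

```bash
python3 -c "from h import *;tilt()"
```

```text
z [0.4846 0.0482 0.1411] F [0.2 0.9 2.6] M [0.081 0.015 0.021] w 56.18 yel [253.7 201. ] rows 201 201 width 68.0
yellow rib-side edge rel pad x,down 6.9 78.0 wid 69
```

>>> drive_tool(
  series=[
    [0.035, 0, 0, 0],
    [0.07, 0, 0, 0],
    [0.105, 0, 0, 0],
    [0.135, 0, 0, 0],
    [0.17, 0, 0.004, 0],
    [0.2, 0, 0.008, 0],
    [0.235, 0, 0.014, 0],
    [0.267, 0, 0.02, 0],
    [0.267, 0, 0.02, 0],
  ],
  fingers=55.86,
)

```text
time_s: 24.55
tcp_pos: [0.511, 0.0662, 0.1387]
ee_rot: [[0.827, 0.562, 0.001], [0.562, -0.827, 0.0], [0.001, 0.0, -1.0]]
wrist_force: [1.1, -0.1, -0.6]
gripper_width: 0.641
```

```bash
python3 -c "
from h import *
s=telemetry.sense();print(s['tcp_pos'],s['wrist_force'])
w=cam('wrist');c=cam('scene');p=proj(c,s['tcp_pos']-[0,0,.08])[0].astype(int);print(p)
b=c['color'][p[1]-45:p[1]+45,p[0]-45:p[0]+45]
I=np.zeros((384,800,3),np.uint8);I[:,:512]=w['color'];I[:288,512:]=cv2.resize(b,(288,288),interpolation=cv2.INTER_CUBIC);cv2.imwrite('pics/down2.png',I)"
```

```text
[0.51095167 0.06615675 0.1387121 ] [ 1.09058374 -0.0676158  -0.61536848]
[281 205]
```

View pics/down2.png

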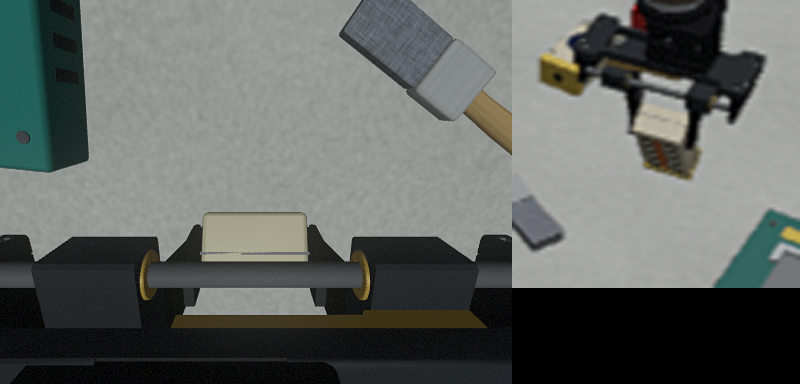

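```bash
python3 -c "
from h import *
s=telemetry.sense();w=cam('wrist')
P=onz(w,[(340,33),(408,92),(445,120),(512,152)],.012);R=s['ee_rot'];print(((P-s['tcp_pos'])@R*1000).round(0))
P=onz(w,[(88,160),(85,0)],.048);print(((P-s['tcp_pos'])@R*1000).round(0))"
```

```text
[[128.  59. 127.]
 [ 90. 111. 127.]
 [ 71. 141. 127.]
 [ 47. 197. 127.]]
[[  47. -107.   91.]
 [ 136.  -94.   91.]]
```

>>> drive_tool(
  series=[
    [0.05, 0, 0.018, 0],
    [0.095, 0, 0.036, 0],
    [0.14, 0, 0.058, 0],
    [0.185, 0, 0.085, 0],
    [0.225, 0, 0.11, 0],
    [0.265, 0, 0.14, 0],
    [0.305, 0, 0.17, 0],
    [0.344, 0, 0.205, 0],
    [0.344, 0, 0.205, 0],
  ],
  fingers=55.86,
)

```text
time_s: 25.82
tcp_pos: [0.5446, 0.0891, 0.1134]
ee_rot: [[0.828, 0.561, -0.001], [0.561, -0.828, -0.0], [-0.001, -0.0, -1.0]]
wrist_force: [0.7, -0.4, -1.3]
gripper_width: 0.641
```

```bash
python3 -c "
from h import *
s=telemetry.sense();print(s['tcp_pos'],s['wrist_force'],s['moment'])
w=cam('wrist');c=cam('scene');p=proj(c,s['tcp_pos']-[0,0,.08])[0].astype(int);print(p)
b=c['color'][p[1]-45:p[1]+45,p[0]-45:p[0]+45]
I=np.zeros((384,800,3),np.uint8);I[:,:512]=w['color'];I[:288,512:]=cv2.resize(b,(288,288),interpolation=cv2.INTER_CUBIC);cv2.imwrite('pics/down3.png',I)"
```

```text
[0.5445965  0.08905723 0.11343199] [ 0.6557996  -0.37450138 -1.32728338] [-0.06675352 -0.12146663 -0.0365397 ]
[277 217]
```

View pics/down3.png

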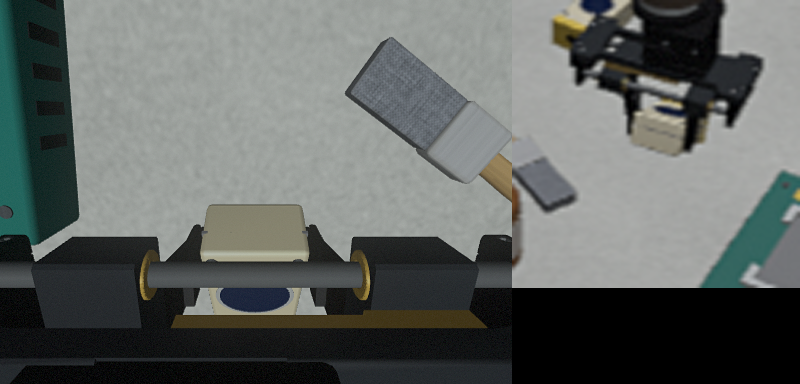

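>>> drive_tool(
  series=[
    [0.035, 0, 0.04, 0],
    [0.07, 0, 0.08, 0],
    [0.1, 0, 0.12, 0],
    [0.125, 0, 0.16, 0],
    [0.145, 0, 0.2, 0],
    [0.165, 0, 0.24, 0],
    [0.182, 0, 0.28, 0],
    [0.195, 0, 0.31, 0],
    [0.2, 0, 0.333, 0],
    [0.2, 0, 0.333, 0],
  ],
  fingers=55.86,
)

```text
time_s: 27.18
tcp_pos: [0.5648, 0.1028, 0.0748]
ee_rot: [[0.827, 0.562, 0.001], [0.562, -0.827, 0.0], [0.001, 0.0, -1.0]]
wrist_force: [-1.8, 1.0, 2.7]
gripper_width: 0.643
```

>>> drive_tool(
  series=[
    [0, 0, 0, 0],
    [0, 0, 0, 0],
    [0, 0, 0, 0],
  ],
)

```text
time_s: 27.55
tcp_pos: [0.5649, 0.1028, 0.0748]
ee_rot: [[0.827, 0.562, 0.001], [0.562, -0.827, 0.0], [0.001, 0.0, -1.0]]
wrist_force: [-2.5, 2.1, 5.4]
gripper_width: 0.641
```

```bash
python3 -c "
from h import *
s=telemetry.sense();print(s['tcp_pos'],s['wrist_force'],s['moment'])
w=cam('wrist');h=cv2.cvtColor(w['color'],cv2.COLOR_BGR2HSV);m=cv2.inRange(h,(8,15,90),(40,160,255));print([ (r_,np.where(m[r_,190:330])[0][[0,-1]]+190) for r_ in range(180,262,5) if m[r_,190:330].any()])"
```

```text
[0.56485191 0.10277451 0.07476673] [-2.47761111  2.12472521  5.39980409] [0.21804199 0.64285288 0.08118568]
[(215, array([212, 296])), (235, array([203, 203])), (240, array([201, 308])), (245, array([201, 308])), (250, array([201, 308])), (255, array([201, 307])), (260, array([202, 307]))]
```

>>> drive_tool(
  series=[
    [0, 0, 0, 0],
    [0, 0, 0, 0],
    [0, 0, 0, 0],
    [0, 0, -0.3, 0],
    [0, 0, -0.7, 0],
    [-0.2, 0, -1, 0],
    [-0.5, 0, -1, 0],
    [-0.7, 0, -1, 0],
    [-0.7, 0, -1, 0],
    [-0.7, 0, -1, 0],
  ],
  fingers=72,
)

```text
time_s: 28.85
tcp_pos: [0.4958, 0.0556, 0.1944]
ee_rot: [[0.827, 0.562, 0.001], [0.562, -0.827, 0.0], [0.001, 0.0, -1.0]]
wrist_force: [0.2, 0.8, 0.1]
gripper_width: 0.829
```

```bash
python3 -c "
from h import *
w=cam('wrist');np.save('w3.npy',w);cv2.imwrite('pics/w3.png',w['color'])"
```

```text
(no output)
```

View pics/w3.png

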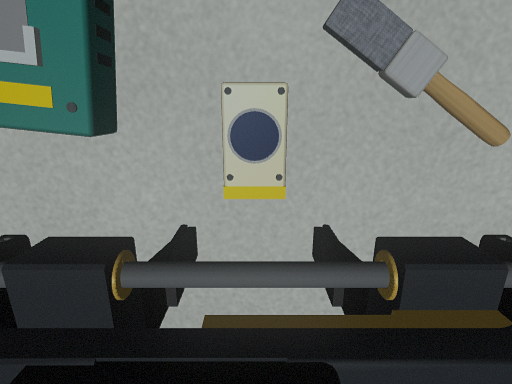

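```bash
python3 -c "
from h import *
w=np.load('w3.npy',allow_pickle=True).item();s=telemetry.sense();R=s['ee_rot'];T=s['tcp_pos']
f=lambda p,z:(((onz(w,p,z)-T)@R)*1000).round(1)
b=blob(w,(215,75,300,200),(105,60,30),(130,255,200));print('win',b[0],b[3],f(b[0],.036))
y=blob(w,(215,75,300,210),*YE);print(y[0],f([y[1],y[2]],.036))
print('corners',f([(222,82.5),(288,82.5),(224,198.5),(286,198.5)],.036))
"
```

```text
win [254.11081226 135.50941366] 1859 [[ 5.650e+01 -1.000e-01  1.583e+02]]
[254.41333333 192.41733333] [[  5.4 -28.4 158.3]
 [  5.5  28.1 158.3]]
corners [[ 99.1 -26.3 158.3]
 [ 99.1  27.7 158.3]
 [ -0.3 -27.7 158.3]
 [ -0.3  29.2 158.3]]
```

>>> drive_tool(
  series=[
    [0.2, 0, 0.2, 0],
    [0.41, 0, 0.5, 0],
    [0.41, 0, 0.8, 0],
    [0.41, 0, 0.99, 0],
    [0.41, 0, 0.99, 0],
    [0.41, 0, 0.99, 0],
  ],
)

```text
time_s: 29.65
tcp_pos: [0.5367, 0.0835, 0.076]
ee_rot: [[0.827, 0.562, 0.001], [0.562, -0.827, 0.0], [0.001, 0.001, -1.0]]
wrist_force: [-0.1, 0.2, 0.2]
gripper_width: 0.824
```

>>> drive_tool(
  series=[
    [0, 0, 0, 0],
    [0, 0, 0, 0],
    [0, 0, 0, 0],
    [0, 0, 0, 0],
    [0, 0, -0.3, 0],
    [0, 0, -0.7, 0],
    [0, 0, -1, 0.02],
    [0, 0, -1, 0.047],
    [0, 0, -1, 0.047],
    [0, 0, -1, 0.047],
  ],
  fingers=40,
)

```text
time_s: 30.9
tcp_pos: [0.5351, 0.0827, 0.1944]
ee_rot: [[0.876, 0.482, -0.002], [0.482, -0.876, -0.001], [-0.002, -0.0, -1.0]]
wrist_force: [0.7, -0.1, -1.2]
gripper_width: 0.639
```

```bash
python3 -c "
from h import *
s=telemetry.sense();R=s['ee_rot'];T=s['tcp_pos'];print(T,np.degrees(np.arctan2(R[1,0],R[0,0])),s['wrist_force'],s['gripper_width']*87)
print('to tray est',((np.array([.5285,.3172,0])-T)@R*1000).round(0))"
```

```text
[0.53508779 0.08270117 0.19440776] 28.804045149360054 [ 0.6677575  -0.14809314 -1.20140608] 55.57589392906767
to tray est [ 108. -209.  194.]
```

>>> drive_tool(
  series=[
    [0, -0.4, 0, 0],
    [0, -0.87, 0, 0],
    [0, -0.87, 0, 0],
  ],
)

```text
time_s: 31.28
tcp_pos: [0.484, 0.1768, 0.1947]
ee_rot: [[0.874, 0.486, -0.001], [0.486, -0.874, -0.001], [-0.001, -0.0, -1.0]]
wrist_force: [-1.1, 0.7, -1.6]
gripper_width: 0.639
```

>>> drive_tool(
  series=[
    [0, -0.4, 0, 0],
    [0, -0.87, 0, 0],
    [0, -0.87, 0, 0],
    [0, -0.87, 0, 0],
    [0, -0.87, 0, 0],
  ],
)

```text
time_s: 31.9
tcp_pos: [0.4356, 0.2648, 0.195]
ee_rot: [[0.877, 0.48, -0.001], [0.48, -0.877, -0.001], [-0.001, 0.0, -1.0]]
wrist_force: [0.2, -0.3, -1.6]
gripper_width: 0.638
```

```bash
python3 -c "
from h import *
w=cam('wrist');np.save('w4.npy',w);cv2.imwrite('pics/w4.png',w['color']);s=telemetry.sense();print(s['tcp_pos'])
t=cam('top');cv2.imwrite('pics/t4.png',t['color'])"
```

```text
[0.43569747 0.26477512 0.19513169]
```

View pics/w4.png

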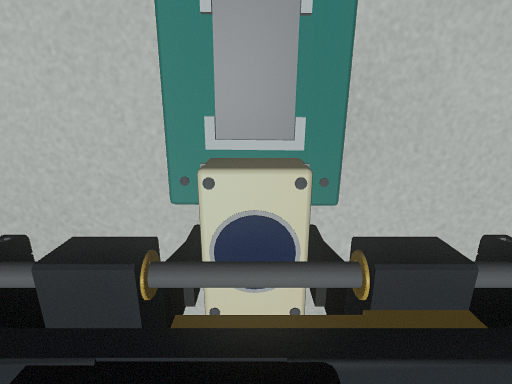

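```bash
python3 -c "
from h import *
w=np.load('w4.npy',allow_pickle=True).item();s=telemetry.sense();R=s['ee_rot'];T=s['tcp_pos']
f=lambda p,z:(((onz(w,p,z)-T)@R)*1000).round(1)
g=w['color'].astype(int);print('col 240',g[125:165:1,240].sum(1)//3)
sat=cv2.cvtColor(w['color'],cv2.COLOR_BGR2HSV)[:,:,1]
for r_ in (20,40,60,80,100):
  q=np.where(sat[r_,180:330]<60)[0]+180;l,rr=q.min()-.5,q.max()+.5;P=f([(l,r_),(rr,r_)],.048);print(r_,l,rr,P[:,:2].tolist(),P.mean(0)[:2])
print('row5',[ (i,v) for i,v in enumerate(g[0:16,255].sum(1)//3)])
print('rows of near stub', g[110:125,208].sum(1)//3, 'rail row145',np.where(sat[145,180:330]<60)[0][[0,-1]]+180)
for r_ in range(138,144): print(r_,f((250,r_),.048)[0,:2])
for r_ in (149,150,151): print('rail outer top z.054',r_,f((250,r_),.054)[0,:2])
c=cv2.inRange(cv2.cvtColor(w['color'],cv2.COLOR_BGR2HSV),(15,15,120),(40,120,255));
for r_ in (175,190,200): q=np.where(c[r_,190:325])[0]+190;print(r_,q.min(),q.max())
"
```

```text
col 240 [145 146 144 146 144 144 145 144 146 143 144 143 147 139 111 180 176 173
 175 176 174 175 176 176 172  91  95  95  94  97  96  97  97  78  81  80
  84  83  85  87]
20 211.5 298.5 [[141.2, -31.5], [141.2, 32.7]] [141.2   0.6]
40 212.5 297.5 [[127.9, -31.3], [128.0, 32.6]] [127.95   0.65]
60 213.5 296.5 [[114.2, -31.1], [114.2, 32.4]] [114.2    0.65]
80 213.5 296.5 [[99.9, -31.7], [99.9, 33.0]] [99.9   0.65]
100 214.5 295.5 [[85.1, -31.5], [85.1, 32.8]] [85.1   0.65]
row5 [(0, np.int64(140)), (1, np.int64(141)), (2, np.int64(140)), (3, np.int64(140)), (4, np.int64(142)), (5, np.int64(141)), (6, np.int64(141)), (7, np.int64(141)), (8, np.int64(141)), (9, np.int64(141)), (10, np.int64(142)), (11, np.int64(142)), (12, np.int64(141)), (13, np.int64(141)), (14, np.int64(142)), (15, np.int64(142))]
rows of near stub [ 93  98  95  95  94  99 141 177 174 173 174 174 172 173 173] rail row145 [205 303]
138 [55.4 -3.4]
139 [54.6 -3.4]
140 [53.8 -3.5]
141 [52.9 -3.5]
142 [52.1 -3.5]
143 [51.3 -3.5]
rail outer top z.054 149 [47.2 -3.4]
rail outer top z.054 150 [46.3 -3.4]
rail outer top z.054 151 [45.5 -3.4]
175 197 311
190 198 310
200 199 310
```

Measurements from this view: the tray's near inner edge is 54.6 mm ahead, its lateral centre is +0.6 mm and the yaw is aligned. The width came out at 64 mm, which confirms the 48 mm height. I'll move over and lower.

>>> drive_tool(
  series=[
    [0.3, 0, 0, 0],
    [0.6, 0.005, 0, 0],
    [0.9, 0.005, 0.1, 0],
    [0.9, 0.005, 0.3, 0],
    [0.9, 0.005, 0.42, 0],
    [0.9, 0.005, 0.5, 0],
    [0.9, 0.005, 0.5, 0],
    [0.9, 0.005, 0.5, 0],
  ],
)

```text
time_s: 33.0
tcp_pos: [0.5304, 0.3177, 0.1364]
ee_rot: [[0.876, 0.482, 0.001], [0.482, -0.876, 0.001], [0.002, -0.0, -1.0]]
wrist_force: [0.3, -1.0, -1.7]
gripper_width: 0.641
```

>>> drive_tool(
  series=[
    [0, 0, 0.03, 0],
    [0, 0, 0.06, 0],
    [0, 0, 0.085, 0],
    [0, 0, 0.085, 0],
    [0, 0, 0.085, 0],
  ],
)

```text
time_s: 33.62
tcp_pos: [0.5302, 0.3175, 0.1252]
ee_rot: [[0.876, 0.481, 0.0], [0.481, -0.876, -0.0], [0.0, 0.0, -1.0]]
wrist_force: [-0.1, 0.4, -0.7]
gripper_width: 0.64
```

>>> drive_tool(
  series=[
    [0, 0, 0.008, 0],
    [0, 0, 0.016, 0],
    [0, 0, 0.016, 0],
  ],
)

```text
time_s: 34.0
tcp_pos: [0.5303, 0.3175, 0.1243]
ee_rot: [[0.876, 0.482, 0.001], [0.482, -0.876, 0.0], [0.001, 0.0, -1.0]]
wrist_force: [-1.8, -1.5, 5.7]
gripper_width: 0.641
```

>>> drive_tool(
  series=[
    [0, 0, 0, 0],
    [0, 0, 0, 0],
    [0, 0, 0, 0],
    [0, 0, 0, 0],
    [0, 0, -0.3, 0],
    [0, 0, -0.7, 0],
    [-0.3, 0, -1, 0],
    [-0.7, 0, -1, 0],
    [-0.7, 0, -1, 0],
    [-0.7, 0, -1, 0],
  ],
  fingers=68,
)

```text
time_s: 35.25
tcp_pos: [0.4568, 0.2773, 0.2437]
ee_rot: [[0.876, 0.482, 0.001], [0.482, -0.876, 0.001], [0.001, -0.0, -1.0]]
wrist_force: [-0.4, 0.1, -0.0]
gripper_width: 0.782
```

```bash
python3 -c "
from h import *
w=cam('wrist');s=telemetry.sense();R=s['ee_rot'];T=s['tcp_pos'];print(T,s['wrist_force'])
cv2.imwrite('pics/w5.png',w['color'])
f=lambda p,z:(((onz(w,p,z)-T)@R)*1000).round(1)
H=cv2.cvtColor(w['color'],cv2.COLOR_BGR2HSV);g=w['color'].astype(int)
b=blob(w,(180,40,330,230),(105,60,30),(130,255,200));print('win',b[0],b[3],f(b[0],.084))
m=cv2.inRange(H,(15,18,100),(40,255,255))
n,l,st,ce=cv2.connectedComponentsWithStats(m);i=1+np.argmax(st[1:,4]);print(st[i],ce[i])
for r_ in range(st[i][1]+6,st[i][1]+st[i][3],15):
  q=np.where(l[r_]==i)[0];P=f([(q.min()-.5,r_),(q.max()+.5,r_)],.084);print(r_,q.min(),q.max(),P[:,:2].tolist(),'width',(P[1,1]-P[0,1]).round(1))
rr=[st[i][1],st[i][1]+st[i][3]];print('ends',f([(254,rr[0]),(254,rr[1])],.084))
y=cv2.inRange(H,*YE);n,l,st,ce=cv2.connectedComponentsWithStats(y);print([(s_.tolist(),c.round(0).tolist()) for s_,c in zip(st,ce) if s_[4]>60][1:])
print('col254',(g[20:250:3,254].sum(1)//3).tolist())
"
```

```text
[0.45715116 0.27752605 0.24340935] [ 0.35527763  0.68815698 -0.33100581]
win [254.5387931   92.42480843] 2088 [[ 91.4   0.2 159.5]]
[ 220   36   70  125 5124] [256.02224824 102.05698673]
42 220 289 [[129.1, -27.6], [129.1, 27.9]] width 55.5
57 221 288 [[118.2, -27.2], [118.2, 27.5]] width 54.7
72 221 288 [[107.1, -27.5], [107.1, 27.9]] width 55.4
87 222 287 [[95.6, -27.1], [95.6, 27.5]] width 54.6
102 222 287 [[83.8, -27.5], [83.8, 27.8]] width 55.3
117 223 286 [[71.6, -27.0], [71.7, 27.4]] width 54.4
132 223 286 [[59.2, -27.4], [59.2, 27.8]] width 55.2
147 222 287 [[46.3, -28.7], [46.3, 29.1]] width 57.8
ends [[133.4  -0.2 159.5]
 [ 33.9  -0.2 159.4]]
[([223, 147, 64, 14, 876], [255.0, 154.0]), ([212, 180, 87, 16, 1293], [255.0, 188.0]), ([369, 251, 22, 49, 502], [382.0, 277.0]), ([118, 253, 21, 47, 405], [125.0, 281.0]), ([238, 310, 270, 18, 3488], [393.0, 320.0]), ([195, 315, 51, 13, 319], [215.0, 322.0])]
col254 [92, 92, 90, 157, 168, 133, 178, 181, 181, 181, 181, 180, 181, 180, 177, 141, 75, 76, 75, 76, 75, 75, 78, 75, 74, 75, 77, 77, 75, 77, 76, 74, 76, 93, 152, 180, 179, 179, 179, 179, 177, 180, 179, 136, 140, 139, 138, 168, 166, 167, 90, 91, 90, 90, 132, 133, 133, 133, 133, 91, 88, 91, 90, 90, 109, 160, 159, 158, 158, 155, 160, 159, 163, 161, 155, 157, 157]
```

```bash
python3 -c "
from h import *
a=cv2.imread('pics/top0.png').astype(int);b=cam('top')['color'].astype(int);d=np.abs(a-b).sum(2)
for n,(x,y) in dict(B=(289,224),C=(351,228),purple=(364,166),red=(295,267),jar=(273,137),brush=(245,169),driver=(396,255),tape=(129,160),bottle=(208,138)).items(): print(n,d[y-14:y+14,x-14:x+14].mean().round(1),end='; ')
order.finish_job()"
```

```text
B 12.8; C 12.9; purple 10.7; red 11.0; jar 11.7; brush 12.7; driver 13.2; tape 10.8; bottle 11.2; the job is handed in; nothing more can be done
```

The upside-down cassette now lies flat in the sampler's tray, window up and yellow end towards the yellow bar. I handed the job in at about 35 s; there was no verdict.

**What I did:** I gripped the cassette lightly near its plain end so it pivoted between the pads. That let me stand it on its yellow end on the bench and let go. Then I took it again, carried it upright to clear bench and tipped it the rest of the way over while holding it. After that I re-gripped it at its centre and set it in the tray.

**Last checks:**
- **Position:** the cassette centre is within about 0.5 mm of the tray centre, against 4 mm of play. Its yaw is aligned.
- **Seating:** contact came at the height expected for the tray floor, and about 6 mm below where it would have rested on the rails. The cassette measured 99.5 x 55 mm on a plane at its expected top height (84 mm), which fits a flat, fully seated cassette.
- **Everything else:** the other two cassettes, the look-alikes and the bystanders showed only a uniform, noise-level difference between the first and last top pictures.
- **Hand:** the gripper was open and clear, with the wrist force near zero.

**What went less well:**
- **Slip at the start:** while I was testing how lightly I could grip, the cassette slipped about 9 mm back onto the bench. It stayed flat.
- **First tipping attempt:** it only slid the upright cassette along, because I had lifted it slightly; pressing down while dragging fixed that.
- **Height check:** an early estimate from the top and wrist views disagreed (about 6 mm instead of 36 mm). I used the top and scene cameras instead, which gave 36 mm.

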